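# Find the thread pitch of a lead screw with pitch leaves

### The job

Find the pitch leaf that fits the front screw on the gauging stand: lay leaves on the stand's deck one at a time, teeth to the thread near the middle of the screw, and press gently (never harder than 25 N) while feeling along the thread for the grooves. Leave the one leaf that goes fully home lying flat on the deck, meshed with the front screw, and every other leaf lying flat on the worktop off the stand. Do not shift the loupe, the solder spool or the little circuit board.

Things in the scene. Friction and masses are not known exactly. Their poses are not given: they have to be found in the camera images.
- stand: Fixed gauging stand, 213 x 170 mm, on the worktop. Origin: on the worktop below the middle of the front screw's axis; x points level from the deck to the screws, y along the screws, z up. Blue bearing plates at y = +-72 to +-85, x = -20 to 108 mm stand 24 mm high.
- deck (a point): Middle of the top of the stand's bare flat grey deck, on which leaves are laid: 17 mm above the worktop, 87 mm (x) by 170 mm (y); its far edge is 18 mm short of the front screw's axis. Axes as the stand's.
- screw_axis (a point): Axis of the front screw, midway between the bearing plates, 20 mm above the worktop. Immovable. Thread without lead angle: crests 32 mm across, 5 mm deep, crest and root flats equal, each flank runs 2.6 mm along the axis, 108 mm long. Pitch 9, 11 or 13.5 mm, different from case to case; it also lies up to 7 mm off lengthwise either way, so the groove positions are unknown.
- spares (a point): Midway between the two spare screws (of other pitches) that lie fixed behind the front one, 42 and 84 mm beyond its axis. Of no concern.
- leaf_red_grip (a point): Loose pitch leaf, about 0.1 kg: flat steel plate 6 mm thick, 45 mm wide (y), from 24 mm behind this point to 28 mm ahead of it, then the comb. Its upright red grip is 14 mm thick (y), 26 mm long (x), from 6 to 46 mm above the underside. This point: on the grip's centre lines, 30 mm above the underside; x points to the teeth, z up.
- leaf_red_comb: Comb of the leaf with the red grip: 5 teeth, pitch 9 mm, 4.6 mm long along x, 0.35 mm play per flank in its own thread. Origin: middle of the tooth-root line (a tooth there), 34 mm ahead of the grip, 3 mm over the underside. Fully home it is 16 mm short of the screw axis; a leaf of another pitch, or with teeth on the crests, stops 4 to 5 mm before that; on the flanks, in between.
- leaf_blue_grip (a point): Loose pitch leaf, about 0.1 kg: flat steel plate 6 mm thick, 55 mm wide (y), from 24 mm behind this point to 28 mm ahead of it, then the comb. Its upright blue grip is 14 mm thick (y), 26 mm long (x), from 6 to 46 mm above the underside. This point: on the grip's centre lines, 30 mm above the underside; x points to the teeth, z up.
- leaf_blue_comb: Comb of the leaf with the blue grip: 5 teeth, pitch 11 mm, 4.6 mm long along x, 0.35 mm play per flank in its own thread. Origin: middle of the tooth-root line (a tooth there), 34 mm ahead of the grip, 3 mm over the underside. Fully home it is 16 mm short of the screw axis; a leaf of another pitch, or with teeth on the crests, stops 4 to 5 mm before that; on the flanks, in between.
- leaf_yellow_grip (a point): Loose pitch leaf, about 0.1 kg: flat steel plate 6 mm thick, 54 mm wide (y), from 24 mm behind this point to 28 mm ahead of it, then the comb. Its upright yellow grip is 14 mm thick (y), 26 mm long (x), from 6 to 46 mm above the underside. This point: on the grip's centre lines, 30 mm above the underside; x points to the teeth, z up.
- leaf_yellow_comb: Comb of the leaf with the yellow grip: 4 teeth, pitch 13.5 mm, 4.6 mm long along x, 0.35 mm play per flank in its own thread. Origin: middle of the tooth-root line (a gap there), 34 mm ahead of the grip, 3 mm over the underside. Fully home it is 16 mm short of the screw axis; a leaf of another pitch, or with teeth on the crests, stops 4 to 5 mm before that; on the flanks, in between.
- loupe: Black stand loupe, 41 mm across, 36 mm high, standing on the worktop; origin at its underside. A bystander.
- solder_spool: Spool of solder with black flanges, 56 mm across, 45 mm high, standing on the worktop; origin at its underside. A bystander.
- pcb_coupon: Small green circuit board on four posts, 42 x 60 mm, 11 mm high; origin at its underside. A bystander.

How it is judged:
By the outcome, as a careful person would: the job done as asked, in the order asked, and still so for the second after the job is handed in, with the robot touching nothing.
It also fails if it takes over 72 s, if anything falls off the work surface, if the arm or the gripper's body presses on something with over 40 N, if the wrist force passes 120 N, or if a joint passes its speed limit or range.

### The arm

A 6-joint arm with a two-finger parallel gripper is mounted at the origin on a cart in front of the work surface, level with it; the furniture and walls round the work are solid. World frame = base frame: x ahead of the robot, y to its left, z up, the work surface at z = 0. Lengths are in m, angles in degrees, forces in N, time in s.
With the tool pointing down it reaches from about 0.4 to 0.825 m from the base axis. Payload 7 kg.
Tool frame: the origin (TCP) lies on the centre line of the jaws, within the pads' length; the fingertips stand 22 mm ahead of it and the grasp point (between the pads) lies 3 mm ahead of it; z points along the fingers, y is the line along which they close (so a half turn about z gives the same grasp; the last joint's range is limited). The gripper opens to 88 mm and grips with 3 to 60 N. Pads are 19 mm wide; open, the fingers measure 130 mm over their backs; the gripper's body (78 mm by 193 mm) begins 47 mm behind the grasp point.
Start: joints at [89.96, 20.546, 0.682, 0, -70.136, -16.507], TCP at [0.192, 0.647, 0.249] pointing down, gripper open.
Joint ranges: [-176.03, 176.03], [-82.01, 121.73], [-58.28, 71.71], [-173.87, 95.51], [-174.79, -0.11], [-173.66, 173.66]. Speed limits (degrees/s): [136.94, 136.94, 172.46, 180, 180, 180].

### API

Orientations are given as [roll, pitch, yaw] about the fixed x, y, z axes, in that order (R = Rz(yaw) Ry(pitch) Rx(roll)).
In Python, from plant import get_state, cams, r gives the robot as it stands.
- The arm moves only by the tool apply_moves, never from a script. Its argument "targets" is a list of rows, each an object with "dp": the shift along the world's x, y, z in m, a list of three; "yaw": the turn about the world's z in degrees. In form: [{"dp": [x, y, z], "yaw": yaw}, ...]. A call has 1 to 20 rows; each row is the pose to reach, as a shift and turn from the pose commanded when the call began; what a row does not reach only later rows make up. A row lasts 1/12 s, in which the tool goes at most 41.7 mm and 7.16 degrees, less where a joint would pass 70% of its speed; a pose out of reach is approached as far as the arm can. A call with a gripper value outside its range is refused whole. "grip" is the gripper command: -1 is fully open, 1 is shut, values between are in proportion, set as the call begins (left out, the last holds). The fingers move at their own pace and stop on an object; "squeeze" is the grip in N (left out, the last holds). Time passes only in rows, so rows that repeat a pose let the fingers close. It gives the time, the measured TCP pose, the force, the opening and the grip force at its end, in the units of the state.
- get_state(): the state, without advancing time (a new reading comes with each control period).
- cams.capture(name): name is "side" or "top"; returns a dict with "image" (384x512x3 uint8, red, green, blue), "range_z" (384x512 float32, m along the optical axis (not along the pixel's ray), 0 where there is no reading), "fx", "fy", "cx", "cy" (pixels), "R" (3x3) and "t" (3): a world point X has camera coordinates R X + t. Camera axes: x right, y down, z forward; pixel columns grow to the right and rows downward; lengths in m; the calibration is good to about 2 mm. A picture is of the moment at which its call begins.
- r.close_job(): hands the job in; it is judged then, once.
The state is a dict: "time_s": time; "joints": joint angles; "qd": joint speeds; "joint_torque": joint torques, N m; "tcp_pos": TCP position; "eef_rot": TCP orientation; "contact_force": force on the tool from outside, world axes, zero at the start; "moment": the same for the moment, N m; "gripper_width": finger opening in m; "gripper_force": force on a finger pad.
Only numpy, scipy, OpenCV 4.12 (cv2) and the standard library are available. Lean on these libraries where they do the work, as an engineer would, in place of code of your own. Each camera call takes 0.05 s, during which the arm holds its last target. There are 200 camera calls.

## Working session

There is one attempt and no reset: what is moved stays moved. The work goes in short steps, Python scripts to look and compute and a tool call to move; the robot and the scene stay as the last step left them, time stands still between calls to the robot, and variables do not carry over. Pictures are saved under pics/ and viewed, at most 10 in all, crops included, and the job is handed in when it is done.

Besides the shell and the picture viewer there is one more tool, called after "Call:" as name(argument=value, ...), one argument or row to a line, values as JSON. apply_moves: Moves the arm, as the interface text tells. Its arguments: {"type":"object","properties":{"targets":{"type":"array","items":{"type":"object","properties":{"dp":{"type":"array","items":{"type":"number"}},"yaw":{"type":"number"}}}},"grip":{"type":"number"},"squeeze":{"type":"number"}},"required":["targets"]}

```bash
mkdir -p pics; python3 - <<'E'
from plant import get_state,cams
import cv2,numpy as np
s=get_state();print({k:np.round(v,3).tolist() for k,v in s.items()})
for n in("top","side"):
    c=cams.capture(n);cv2.imwrite(f"pics/{n}0.png",c["image"][:,:,::-1]);np.savez(f"{n}0.npz",**c)
    print(n,c["fx"],c["cx"],c["cy"],c["R"].round(3).tolist(),c["t"].round(3))
E
```

```text
{'time_s': 0.0, 'joints': [89.959, 20.592, 0.634, -0.019, -70.137, -16.507], 'qd': [0.066, 0.053, -0.033, 0.068, -0.088, -0.094], 'joint_torque': [0.001, -58.271, 29.305, 6.997, 0.007, -0.0], 'tcp_pos': [0.192, 0.647, 0.248], 'eef_rot': [179.904, -0.01, -16.555], 'contact_force': [-0.187, 0.079, 0.079], 'moment': [0.032, -0.05, -0.007], 'gripper_force': 0.0, 'gripper_width': 0.088}
top 450.8543193350007 252.5777710598662 196.7564381073377 [[0.026, -1.0, 0.016], [-0.989, -0.028, -0.145], [0.146, -0.012, -0.989]] [-0.046  0.57   1.445]
side 368.0802804488638 252.8377291919156 195.2131244500088 [[-0.98, -0.198, -0.021], [-0.073, 0.458, -0.886], [0.185, -0.866, -0.464]] [0.557 0.111 0.901]
```

View pics/top0.png

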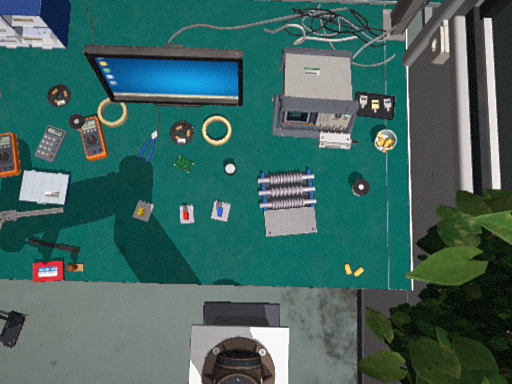

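View pics/side0.png

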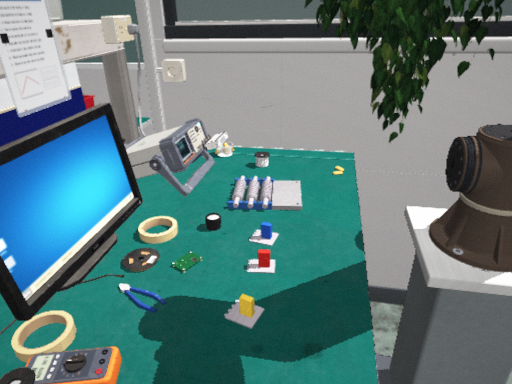

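The top view shows yellow, red and blue leaves at about (143,211), (186,213) and (220,211), and the stand at (288,203) with its deck on the robot side. The loupe is at (230,169), the PCB at (183,163) and the spool at (361,187). The side view shows the same objects.

```bash
cat > h.py <<'E'
import numpy as np,cv2
def load(n):
    return dict(np.load(n+".npz"))
def ray(c,uv,z):
    uv=np.atleast_2d(uv).astype(float)
    d=np.c_[(uv[:,0]-c["cx"])/c["fx"],(uv[:,1]-c["cy"])/c["fy"],np.ones(len(uv))]@c["R"]
    o=-c["R"].T@c["t"]
    return (o+d*((z-o[2])/d[:,2])[:,None])[:,:2]
def proj(c,X):
    p=np.atleast_2d(X)@c["R"].T+c["t"]
    return np.c_[p[:,0]/p[:,2]*c["fx"]+c["cx"],p[:,1]/p[:,2]*c["fy"]+c["cy"]]
def cmask(c,col):
    h=cv2.cvtColor(c["image"],cv2.COLOR_RGB2HSV).astype(int);H,S,V=h[...,0],h[...,1],h[...,2]
    return {"red":((H<8)|(H>172))&(S>140)&(V>60),"blue":(H>105)&(H<125)&(S>130)&(V>60),"yellow":(H>18)&(H<32)&(S>130)&(V>50),
      "grey":(S<60)&(V>75)}[col]
def blob(m,uv,rad):
    n,l,s,ce=cv2.connectedComponentsWithStats(m.astype(np.uint8),connectivity=4)
    k=[i for i in range(1,n) if np.hypot(*(ce[i]-uv))<rad]
    i=max(k,key=lambda i:s[i,4]);return l==i
E
python3 - <<'E'
from h import *
T=load("top0");S=load("side0")
g={"yellow":((143,211),(247,305)),"red":((186,213),(264,258)),"blue":((220,211),(266,229))}
for k,(a,b) in g.items():
    for c,p,nm in((T,a,"top"),(S,b,"side")):
        m=blob(cmask(c,k),p,10);ys,xs=np.nonzero(m)
        print(k,nm,len(xs),xs.min(),xs.max(),ys.min(),ys.max(),"cent",xs.mean().round(2),ys.mean().round(2),"z=.03 ->",ray(c,(xs.mean(),ys.mean()),.03).round(4), "z=.046",ray(c,(xs.mean(),ys.mean()),.046).round(4))
def big(c,x0,y0,x1,y1,s):
    return cv2.resize(c["image"][y0:y1,x0:x1,::-1],None,fx=s,fy=s,interpolation=cv2.INTER_CUBIC)
cv2.imwrite("pics/topz.png",big(T,125,155,325,245,4))
cv2.imwrite("pics/sidez.png",big(S,215,170,315,330,3.7))
E
```

```text
yellow top 51 137 144 207 215 cent 140.59 211.47 z=.03 -> [[0.5136 0.3375]] z=.046 [[0.5119 0.3337]]
yellow side 276 239 253 294 317 cent 246.47 305.3 z=.03 -> [[0.5108 0.3433]] z=.046 [[0.5068 0.3593]]
red top 39 183 188 211 218 cent 185.08 214.59 z=.03 -> [[0.5074 0.1907]] z=.046 [[0.5058 0.1885]]
red side 197 258 269 249 266 cent 263.77 257.63 z=.03 -> [[0.504  0.1957]] z=.046 [[0.5003 0.2164]]
blue top 36 217 222 208 215 cent 219.53 211.39 z=.03 -> [[0.5212 0.0777]] z=.046 [[0.5194 0.0767]]
blue side 158 261 271 222 238 cent 266.2 229.96 z=.03 -> [[0.5173 0.085 ]] z=.046 [[0.5131 0.1092]]
```

View pics/topz.png

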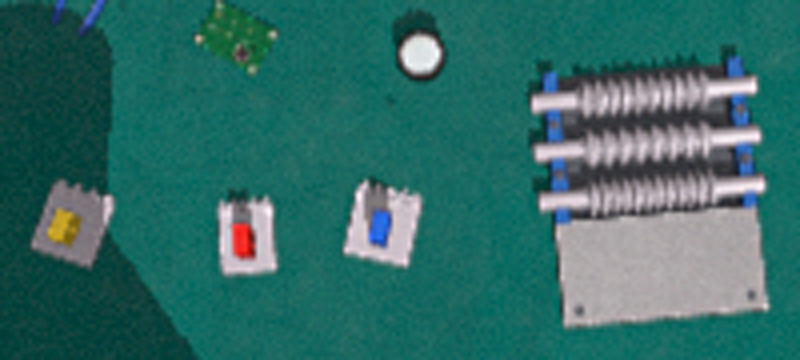

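View pics/sidez.png

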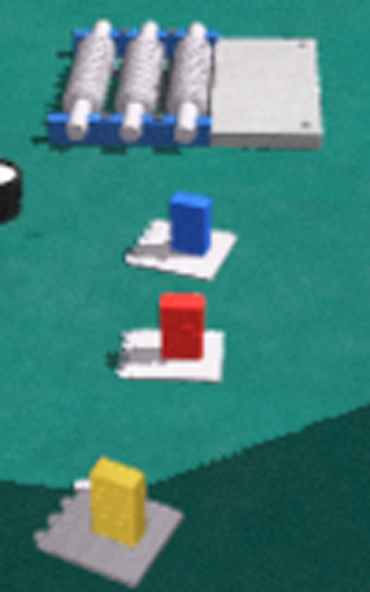

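The zoomed views show the three leaves with their teeth pointing up-image (world +x), slightly yawed. The deck's corners in the top zoom are at about (558,222), (757,210), (768,308) and (565,327), and the front screw runs from (540,202) to (765,185).

```bash
cat > m.py <<'E'
from h import *
import sys
def up(c,x0,y0,x1,y1,s=8):
    im=cv2.resize(c["image"][y0:y1,x0:x1],None,fx=s,fy=s,interpolation=cv2.INTER_CUBIC)
    return im,lambda p:(np.asarray(p,float)+.5)/s-.5+[x0,y0]
def box(xy,yaw,z0,z1,xr,yr):
    c,s=np.cos(yaw),np.sin(yaw)
    return np.array([[xy[0]+c*x-s*y,xy[1]+s*x+c*y,z] for x in xr for y in yr for z in(z0,z1)])
def gripxy(c,m,yaw,zb=0):
    ys,xs=np.nonzero(m);ce=np.array([xs.mean(),ys.mean()])
    xy=ray(c,ce,zb+.03)[0]
    for _ in range(4):
        h=cv2.convexHull(proj(c,box(xy,yaw,zb+.006,zb+.046,(-.013,.013),(-.007,.007))).astype(np.float32))
        M=cv2.moments(h);hc=np.array([M["m10"]/M["m00"],M["m01"]/M["m00"]])
        xy=xy+ray(c,ce,zb+.03)[0]-ray(c,hc,zb+.03)[0]
    return xy
E
python3 - <<'E'
from m import *
T=load("top0");S=load("side0")
for c in(T,S):print("cam",(-c["R"].T@c["t"]).round(3))
g={"yellow":((143,211),(247,305)),"red":((186,213),(264,258)),"blue":((220,211),(266,229))}
for k,(a,b) in g.items():
    im,f=up(T,a[0]-14,a[1]-15,a[0]+14,a[1]+15)
    lab=cv2.cvtColor(im,cv2.COLOR_RGB2LAB).astype(float)
    bg=np.median(lab[:30,:30].reshape(-1,3),0)
    # plate: a-channel away from green
    m=(lab[...,1]>-9+128).astype(np.uint8)
    m=cv2.morphologyEx(m,cv2.MORPH_CLOSE,np.ones((25,25)))
    ct=max(cv2.findContours(m,cv2.RETR_EXTERNAL,cv2.CHAIN_APPROX_NONE)[0],key=cv2.contourArea)[:,0]
    P=ray(T,f(ct),.006)
    r=cv2.minAreaRect((P*1000).astype(np.float32))
    print(k,"rect",np.round(r,1) if 0 else r,end=" ")
    a0=r[2]; yaw=min([a0-180,a0-90,a0,a0+90],key=abs)
    # side-edge fits in leaf frame
    for _ in range(3):
        t=np.radians(yaw);q=(P-P.mean(0))*1000@np.array([[np.cos(t),-np.sin(t)],[np.sin(t),np.cos(t)]])
        sl=[]
        for sg in(1,-1):
            s=q[(q[:,1]*sg>.75*(q[:,1]*sg).max())&(q[:,0]>q[:,0].min()+8)&(q[:,0]<q[:,0].max()-14)]
            v=cv2.fitLine(s.astype(np.float32),cv2.DIST_HUBER,0,.01,.01)[:2,0];sl.append(np.degrees(np.arctan(v[1]/v[0])))
        re=q[(q[:,0]<q[:,0].min()+6)&(abs(q[:,1])<.7*q[:,1].max())]
        v=cv2.fitLine(re.astype(np.float32),cv2.DIST_HUBER,0,.01,.01)[:2,0];rr=np.degrees(np.arctan(-v[0]/v[1]))
        yaw+=np.mean(sl+[rr])
    print("yaw",round(yaw,1),np.round(sl+[rr],1),"ext",np.ptp(q,axis=0).round(1))
    for c,p in((T,a),(S,b)):print("   grip",gripxy(c,blob(cmask(c,k),p,10),np.radians(yaw)).round(4))
# deck
im,f=up(T,255,195,330,245)
lab=cv2.cvtColor(im,cv2.COLOR_RGB2LAB).astype(float)
m=((lab[...,1]>128-10)&(lab[...,0]>120)).astype(np.uint8);m=cv2.morphologyEx(m,cv2.MORPH_CLOSE,np.ones((25,25)))
m=cv2.morphologyEx(m,cv2.MORPH_OPEN,np.ones((121,121)))
cv2.imwrite("pics/deckmask.png",m*255)
ct=max(cv2.findContours(m,cv2.RETR_EXTERNAL,cv2.CHAIN_APPROX_NONE)[0],key=cv2.contourArea)[:,0]
P=ray(T,f(ct),.017)*1000
r=cv2.minAreaRect(P.astype(np.float32));print("deck",r,cv2.boxPoints(r).round(1).tolist())
# blue plates, screw shafts ends
B=cmask(T,"blue");n,l,s,ce=cv2.connectedComponentsWithStats(B.astype(np.uint8))
print([(ray(T,ce[i],.024)[0].round(4).tolist(),s[i].tolist()) for i in range(1,n) if 250<ce[i][0]<330 and 160<ce[i][1]<230])
E
```

```text
cam [ 0.355 -0.012  1.513]
cam [0.387 0.84  0.528]
yellow rect ((520.5123291015625, 335.5766906738281), (57.4532356262207, 66.13521575927734), 72.78328704833984) yaw -16.6 [-0.2  0.7 -0.8] ext [66.  57.6]
   grip [0.5139 0.3383]
   grip [0.5117 0.3396]
red rect ((513.3165893554688, 190.2896270751953), (64.4710922241211, 47.65196228027344), 6.236418724060059) yaw 6.6 [-0.7 -0.4  1.3] ext [64.5 47.8]
   grip [0.5077 0.1911]
   grip [0.5048 0.1907]
blue rect ((527.234619140625, 76.33013916015625), (57.9393310546875, 65.24266052246094), 79.43339538574219) yaw -10.8 [ 0.5 -0.  -0.5] ext [65.3 57.9]
   grip [0.5215 0.0778]
   grip [0.5183 0.0792]
deck ((510.4542236328125, -155.4965057373047), (118.29826354980469, 170.2225799560547), 4.380457878112793) [[445.0, -75.19999694824219], [458.0, -244.89999389648438], [575.9000244140625, -235.8000030517578], [562.9000244140625, -66.0999984741211]]
[([0.6652, -0.2152], [306, 169, 5, 5, 17]), ([0.6482, -0.0607], [260, 173, 5, 5, 17]), ([0.6287, -0.2189], [307, 179, 5, 7, 22]), ([0.619, -0.0628], [261, 183, 4, 3, 10]), ([0.6048, -0.0662], [262, 187, 4, 3, 12]), ([0.5871, -0.224], [309, 191, 4, 8, 23]), ([0.5782, -0.0684], [263, 195, 3, 3, 8]), ([0.5619, -0.0705], [263, 199, 4, 4, 14]), ([0.5536, -0.2282], [310, 203, 4, 4, 12]), ([0.5345, -0.074], [264, 208, 4, 3, 11])]
```

Call:
apply_moves(
  targets=[
    {"dp": [0.328,-0.569,-0.1],"yaw": 5.8},
    {"dp": [0.328,-0.569,-0.1],"yaw": 5.8},
    {"dp": [0.328,-0.569,-0.1],"yaw": 5.8},
    {"dp": [0.328,-0.569,-0.1],"yaw": 5.8},
    {"dp": [0.328,-0.569,-0.1],"yaw": 5.8},
    {"dp": [0.328,-0.569,-0.1],"yaw": 5.8},
    {"dp": [0.328,-0.569,-0.1],"yaw": 5.8},
    {"dp": [0.328,-0.569,-0.1],"yaw": 5.8},
    {"dp": [0.328,-0.569,-0.1],"yaw": 5.8},
    {"dp": [0.328,-0.569,-0.1],"yaw": 5.8},
    {"dp": [0.328,-0.569,-0.1],"yaw": 5.8},
    {"dp": [0.328,-0.569,-0.1],"yaw": 5.8},
    {"dp": [0.328,-0.569,-0.1],"yaw": 5.8},
    {"dp": [0.328,-0.569,-0.1],"yaw": 5.8},
    {"dp": [0.328,-0.569,-0.1],"yaw": 5.8},
    {"dp": [0.328,-0.569,-0.1],"yaw": 5.8},
    {"dp": [0.328,-0.569,-0.1],"yaw": 5.8},
    {"dp": [0.328,-0.569,-0.1],"yaw": 5.8},
  ],
  grip=-1,
  squeeze=25,
)

```text
time_s: 1.6
tcp_pos: [0.5204, 0.0757, 0.1476]
eef_rot: [179.9, 0.1, -11.0]
contact_force: [-0.1, 1.4, 0.4]
gripper_width: 0.0877
gripper_force: 0.0
```

```bash
python3 - <<'E'
from m import *
T=load("top0")
# gray-value subpixel edges along lines: sample in world coords on z=.017
L=cv2.cvtColor(T["image"],cv2.COLOR_RGB2LAB).astype(np.float32)
def samp(X,ch):
    p=proj(T,X).astype(np.float32);return cv2.remap(L[...,ch],p[:,0].reshape(1,-1).copy(),p[:,1].reshape(1,-1).copy(),cv2.INTER_LINEAR)[0]
th0=np.radians(5.5);ex=np.array([np.cos(th0),np.sin(th0)]);ey=np.array([-ex[1],ex[0]]);C=np.array([.496,-.158])
def edge(pts,d,z,rng):
    o=[];s=np.arange(-rng,rng,.0005)
    for p in pts:
        X=np.c_[p+s[:,None]*d,np.full(len(s),z)]
        v=cv2.blur(samp(X,1).reshape(1,-1),(5,1))[0]
        lo,hi=v[-10:].mean(),v[:10].mean();i=np.argmin(abs(v-(lo+hi)/2));o.append(p+s[i]*d)
    o=np.array(o)*1000;v=cv2.fitLine(o.astype(np.float32),cv2.DIST_HUBER,0,.01,.01)[:,0]
    return v,np.std((o-v[2:])@[-v[1],v[0]])
ks=np.linspace(-.07,.07,40);kx=np.linspace(-.03,.03,25)
for nm,pts,d in(("near",[C-.0435*ex+k*ey for k in ks],-ex),("left",[C+.085*ey+k*ex for k in kx],ey),("right",[C-.085*ey+k*ex for k in kx],-ey)):
    v,e=edge(pts,d,.017,.02);a=np.degrees(np.arctan2(v[1],v[0]));print(nm,"ang",round((a+45)%90-45,2),"pt",v[2:].round(1),"rms",e.round(2))
np.savez("st.npz",th=th0)
for th in(4.5,5.5,6.5):
    t=np.radians(th);ex=np.array([np.cos(t),np.sin(t)]);ey=np.array([-ex[1],ex[0]])
    s=np.arange(-.095,.095,.0005)
    # brightness of rows across the screws to find the axis
    d=np.arange(.02,.17,.002)
    row=[samp(np.c_[C+x*ex+s[:,None]*ey,np.full(len(s),.03)],0) for x in d]
    E=[r[(abs(s)>.09)].mean() for r in row];print(th,"shaft",np.round(E).astype(int).tolist())
E
```

```text
near ang 6.68 pt [ 452.5 -161.9] rms 0.51
left ang 6.65 pt [492.1 -70.4] rms 0.43
right ang 6.47 pt [ 509.8 -241.5] rms 0.29
4.5 shaft [103, 102, 99, 98, 96, 98, 99, 99, 99, 100, 99, 99, 99, 100, 103, 119, 135, 151, 157, 161, 155, 145, 125, 102, 79, 79, 79, 78, 80, 85, 92, 96, 94, 91, 87, 99, 114, 137, 152, 161, 159, 154, 139, 119, 94, 85, 82, 83, 82, 81, 81, 81, 80, 79, 83, 90, 97, 116, 135, 151, 157, 156, 149, 139, 121, 106, 92, 85, 82, 85, 88, 91, 92, 90, 86, 82]
5.5 shaft [101, 103, 102, 99, 98, 98, 100, 100, 101, 101, 102, 102, 102, 103, 104, 108, 122, 138, 157, 163, 164, 157, 142, 119, 94, 78, 79, 79, 80, 86, 91, 99, 103, 101, 96, 91, 105, 123, 146, 158, 166, 164, 155, 139, 115, 90, 84, 80, 79, 80, 82, 85, 86, 86, 88, 89, 95, 105, 125, 142, 158, 164, 163, 154, 140, 118, 101, 84, 77, 77, 83, 90, 97, 98, 95, 92]
6.5 shaft [103, 102, 103, 101, 100, 99, 100, 101, 102, 102, 103, 103, 104, 104, 104, 105, 111, 129, 149, 168, 170, 166, 153, 132, 114, 93, 79, 81, 82, 82, 89, 96, 104, 105, 102, 98, 99, 114, 134, 160, 173, 177, 171, 157, 138, 112, 89, 84, 81, 79, 82, 86, 93, 98, 97, 96, 97, 105, 118, 143, 170, 186, 190, 183, 168, 149, 118, 93, 81, 81, 83, 87, 94, 102, 104, 103]
```

```bash
python3 - <<'E'
from m import *
t=np.radians(6.6);ex=np.array([np.cos(t),np.sin(t)]);ey=np.array([-ex[1],ex[0]]);A=np.array([.5575,-.1497])
s=np.arange(-.05,.05,.0005)
for nm in("top0","side0"):
    c=load(nm);L=cv2.cvtColor(c["image"],cv2.COLOR_RGB2GRAY).astype(np.float32)
    for k in range(3):
        P=np.zeros(200);per=np.linspace(7,16,200)
        for dx in np.arange(-.008,.0081,.002):
            X=np.c_[A+(k*.042+dx)*ex+s[:,None]*ey,np.full(len(s),.034)]
            p=proj(c,X).astype(np.float32)
            v=cv2.remap(L,p[None,:,0].copy(),p[None,:,1].copy(),cv2.INTER_CUBIC)[0]
            v=(v-np.polyval(np.polyfit(s,v,2),s))*np.hanning(len(s))
            P+=abs(np.exp(-2j*np.pi*np.outer(1000/per,s))@v)
        print(nm,k,"peak",per[P.argmax()].round(2),{q:int(P[abs(per-q).argmin()]) for q in(9,11,13.5)})
E
```

```text
top0 0 peak 8.99 {9: 8476, 11: 1554, 13.5: 4185}
top0 1 peak 13.42 {9: 623, 11: 1729, 13.5: 10526}
top0 2 peak 11.03 {9: 5139, 11: 10760, 13.5: 1575}
side0 0 peak 16.0 {9: 107, 11: 343, 13.5: 663}
side0 1 peak 14.51 {9: 71, 11: 396, 13.5: 1934}
side0 2 peak 16.0 {9: 136, 11: 671, 13.5: 401}
```

FFT of the thread in the top view shows a clear 9 mm peak on the front screw, so I'll try the red leaf first.

Call:
apply_moves(
  targets=[
    {"dp": [-0.014,0.113,0],"yaw": 17.4},
    {"dp": [-0.014,0.113,0],"yaw": 17.4},
    {"dp": [-0.014,0.113,0],"yaw": 17.4},
    {"dp": [-0.014,0.113,0],"yaw": 17.4},
    {"dp": [-0.014,0.113,-0.04],"yaw": 17.4},
    {"dp": [-0.014,0.113,-0.07],"yaw": 17.4},
    {"dp": [-0.014,0.113,-0.1],"yaw": 17.4},
    {"dp": [-0.014,0.113,-0.116],"yaw": 17.4},
    {"dp": [-0.014,0.113,-0.116],"yaw": 17.4},
    {"dp": [-0.014,0.113,-0.116],"yaw": 17.4},
    {"dp": [-0.014,0.113,-0.116],"yaw": 17.4},
  ],
)

```text
time_s: 2.52
tcp_pos: [0.5067, 0.192, 0.0338]
eef_rot: [-180.0, -0.1, 6.7]
contact_force: [-0.1, -0.0, 1.7]
gripper_width: 0.0878
gripper_force: 0.0
```

Call:
apply_moves(
  targets=[
    {"dp": [0,0,-0.001],"yaw": 0},
    {"dp": [0,0,-0.001],"yaw": 0},
    {"dp": [0,0,-0.001],"yaw": 0},
    {"dp": [0,0,-0.001],"yaw": 0},
    {"dp": [0,0,-0.001],"yaw": 0},
    {"dp": [0,0,-0.001],"yaw": 0},
    {"dp": [0,0,-0.001],"yaw": 0},
    {"dp": [0,0,-0.001],"yaw": 0},
    {"dp": [0,0,-0.001],"yaw": 0},
    {"dp": [0,0,-0.001],"yaw": 0},
  ],
  grip=1,
  squeeze=40,
)

```text
time_s: 3.35
tcp_pos: [0.5062, 0.191, 0.0315]
eef_rot: [180.0, 0.0, 6.7]
contact_force: [0.3, 0.0, -0.6]
gripper_width: 0.0268
gripper_force: 0.0
```

Call:
apply_moves(
  targets=[
    {"dp": [0,0,0],"yaw": 0},
    {"dp": [0,0,0],"yaw": 0},
    {"dp": [0,0,0],"yaw": 0},
    {"dp": [0,0,0],"yaw": 0},
    {"dp": [0,0,0.02],"yaw": 0},
    {"dp": [0,0,0.05],"yaw": 0},
    {"dp": [0,0,0.07],"yaw": 0},
    {"dp": [0,0,0.07],"yaw": 0},
    {"dp": [0,0,0.07],"yaw": 0},
  ],
)

```text
time_s: 4.1
tcp_pos: [0.5067, 0.1915, 0.1027]
eef_rot: [-179.9, -0.1, 6.6]
contact_force: [1.0, 0.3, -1.4]
gripper_width: 0.0137
gripper_force: 40.0
```

```bash
cat > show.py <<'E'
import sys;from plant import get_state,cams
import numpy as np,cv2
n,x0,y0,x1,y1,s,o=sys.argv[1],*map(float,sys.argv[2:7]),sys.argv[7]
c=cams.capture(n);np.savez(o+".npz",**c);x0,y0,x1,y1=map(int,(x0,y0,x1,y1))
cv2.imwrite(f"pics/{o}.png",cv2.resize(c["image"][y0:y1,x0:x1,::-1],None,fx=s,fy=s,interpolation=cv2.INTER_CUBIC))
q=get_state();print({k:np.round(q[k],4).tolist() for k in("time_s","tcp_pos","eef_rot","contact_force","gripper_width","gripper_force")})
E
python3 show.py side 200 160 340 300 4 s1
```

```text
{'time_s': 4.15, 'tcp_pos': [0.506, 0.191, 0.1015], 'eef_rot': [-179.9674, -0.0124, 6.634], 'contact_force': [-0.1639, 0.2304, -2.022], 'gripper_width': 0.0142, 'gripper_force': 39.9995}
```

View pics/s1.png

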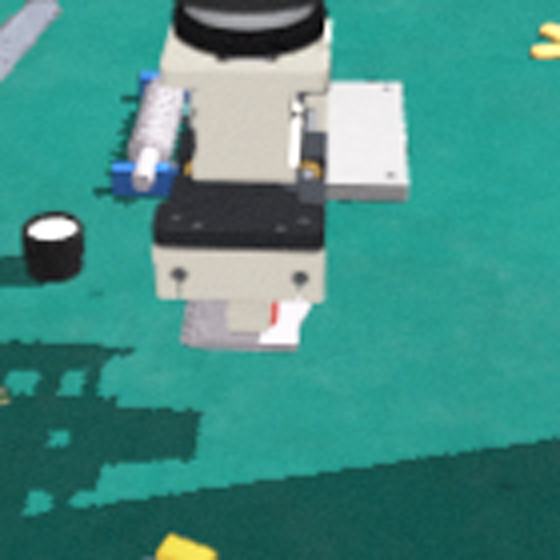

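The side view shows the red leaf held level between the fingers, at about (245,325) in the crop, with the grip roughly centred. I'll carry it over the deck.

Call:
apply_moves(
  targets=[
    {"dp": [-0.01,-0.348,0],"yaw": 0},
    {"dp": [-0.01,-0.348,0],"yaw": 0},
    {"dp": [-0.01,-0.348,0],"yaw": 0},
    {"dp": [-0.01,-0.348,0],"yaw": 0},
    {"dp": [-0.01,-0.348,0],"yaw": 0},
    {"dp": [-0.01,-0.348,0],"yaw": 0},
    {"dp": [-0.01,-0.348,0],"yaw": 0},
    {"dp": [-0.01,-0.348,0],"yaw": 0},
    {"dp": [-0.01,-0.348,0],"yaw": 0},
    {"dp": [-0.01,-0.348,0],"yaw": 0},
    {"dp": [-0.01,-0.348,-0.02],"yaw": 0},
    {"dp": [-0.01,-0.348,-0.035],"yaw": 0},
    {"dp": [-0.01,-0.348,-0.045],"yaw": 0},
    {"dp": [-0.01,-0.348,-0.049],"yaw": 0},
    {"dp": [-0.01,-0.348,-0.051],"yaw": 0},
    {"dp": [-0.01,-0.348,-0.052],"yaw": 0},
    {"dp": [-0.01,-0.348,-0.053],"yaw": 0},
    {"dp": [-0.01,-0.348,-0.053],"yaw": 0},
  ],
)

```text
time_s: 5.65
tcp_pos: [0.4967, -0.1568, 0.049]
eef_rot: [180.0, -0.1, 6.7]
contact_force: [-0.1, -0.4, -1.5]
gripper_width: 0.014
gripper_force: 40.0
```

```bash
python3 show.py side 200 150 340 250 5 s2; python3 -c "
from plant import get_state
for _ in range(1):print(get_state()['contact_force'],get_state()['moment'])"
```

```text
{'time_s': 5.7, 'tcp_pos': [0.4967, -0.1568, 0.0491], 'eef_rot': [179.9944, -0.0566, 6.6728], 'contact_force': [0.2197, 0.3985, -0.6857], 'gripper_width': 0.0137, 'gripper_force': 39.9995}
[ 0.21965622  0.3985183  -0.68568712] [-0.0550717  -0.02074547 -0.01122696]
```

View pics/s2.png

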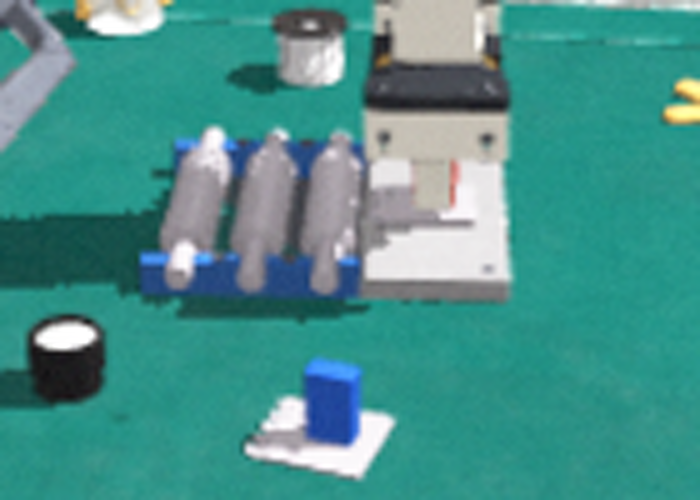

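Call:
apply_moves(
  targets=[
    {"dp": [0.001,0.0,-0.0005],"yaw": 0},
    {"dp": [0.003,0.0003,-0.0007],"yaw": 0},
    {"dp": [0.004,0.0005,-0.0007],"yaw": 0},
    {"dp": [0.005,0.0006,-0.0007],"yaw": 0},
    {"dp": [0.005,0.0006,-0.0007],"yaw": 0},
    {"dp": [0.005,0.0006,-0.0007],"yaw": 0},
  ],
)

```text
time_s: 6.2
tcp_pos: [0.5005, -0.1567, 0.0485]
eef_rot: [180.0, 0.1, 6.6]
contact_force: [-4.9, 0.1, 6.7]
gripper_width: 0.014
gripper_force: 40.0
```

Call:
apply_moves(
  targets=[
    {"dp": [0.0005,0.0,0.0004],"yaw": 0},
    {"dp": [0.001,0.0001,0.0004],"yaw": 0},
    {"dp": [0.0015,0.0002,0.0004],"yaw": 0},
    {"dp": [0.0015,0.0002,0.0004],"yaw": 0},
  ],
)

```text
time_s: 6.53
tcp_pos: [0.5031, -0.1562, 0.0485]
eef_rot: [180.0, -0.0, 6.7]
contact_force: [-1.5, -0.8, 3.1]
gripper_width: 0.0136
gripper_force: 40.0
```

Call:
apply_moves(
  targets=[
    {"dp": [0.0005,0.0,0],"yaw": 0},
    {"dp": [0.001,0.0001,0],"yaw": 0},
    {"dp": [0.0015,0.0002,0],"yaw": 0},
    {"dp": [0.002,0.0002,0],"yaw": 0},
    {"dp": [0.002,0.0002,0],"yaw": 0},
  ],
)

```text
time_s: 6.95
tcp_pos: [0.5032, -0.1562, 0.0485]
eef_rot: [-180.0, 0.2, 6.6]
contact_force: [-6.2, 1.7, 10.0]
gripper_width: 0.0138
gripper_force: 40.0
```

Call:
apply_moves(
  targets=[
    {"dp": [0.0009,0.0006,0.0003],"yaw": 0},
    {"dp": [0.0008,0.0011,0.0003],"yaw": 0},
    {"dp": [0.0008,0.0016,0.0003],"yaw": 0},
    {"dp": [0.0007,0.0021,0.0003],"yaw": 0},
    {"dp": [0.0007,0.0026,0.0003],"yaw": 0},
    {"dp": [0.0007,0.0026,0.0003],"yaw": 0},
  ],
)

```text
time_s: 7.45
tcp_pos: [0.5057, -0.1533, 0.0485]
eef_rot: [180.0, -0.0, 6.7]
contact_force: [0.5, -0.1, -0.2]
gripper_width: 0.0139
gripper_force: 40.0
```

Call:
apply_moves(
  targets=[
    {"dp": [0.0005,0.0001,0],"yaw": 0},
    {"dp": [0.001,0.0001,0],"yaw": 0},
    {"dp": [0.0015,0.0002,0],"yaw": 0},
    {"dp": [0.002,0.0002,0],"yaw": 0},
    {"dp": [0.002,0.0002,0],"yaw": 0},
  ],
)

```text
time_s: 7.87
tcp_pos: [0.5078, -0.1531, 0.0485]
eef_rot: [180.0, -0.0, 6.7]
contact_force: [0.6, -0.2, 0.2]
gripper_width: 0.0137
gripper_force: 40.0
```

Call:
apply_moves(
  targets=[
    {"dp": [0.0005,0.0001,0],"yaw": 0},
    {"dp": [0.001,0.0001,0],"yaw": 0},
    {"dp": [0.0015,0.0002,0],"yaw": 0},
    {"dp": [0.0015,0.0002,0],"yaw": 0},
    {"dp": [0.0015,0.0002,0],"yaw": 0},
  ],
)

```text
time_s: 8.28
tcp_pos: [0.5083, -0.1531, 0.0485]
eef_rot: [-180.0, 0.1, 6.6]
contact_force: [-4.5, -0.8, 4.9]
gripper_width: 0.0138
gripper_force: 40.0
```

Call:
apply_moves(
  targets=[
    {"dp": [0.0006,0.0001,0],"yaw": 0},
    {"dp": [0.0012,0.0001,0],"yaw": 0},
    {"dp": [0.0012,0.0001,0],"yaw": 0},
    {"dp": [0.0012,0.0001,0],"yaw": 0},
  ],
)

```text
time_s: 8.62
tcp_pos: [0.5084, -0.1531, 0.0485]
eef_rot: [-180.0, 0.2, 6.6]
contact_force: [-7.6, -0.2, 9.4]
gripper_width: 0.0138
gripper_force: 40.0
```

Call:
apply_moves(
  targets=[
    {"dp": [-0.0006,0.0005,0],"yaw": 0},
    {"dp": [-0.0012,0.001,0],"yaw": 0},
    {"dp": [-0.0014,0.0015,0],"yaw": 0},
    {"dp": [-0.0014,0.0015,0],"yaw": 0},
  ],
)

```text
time_s: 8.95
tcp_pos: [0.5083, -0.1521, 0.0485]
eef_rot: [180.0, 0.1, 6.6]
contact_force: [-4.1, -5.7, 3.1]
gripper_width: 0.0136
gripper_force: 40.0
```

The leaf stops 5.1 mm past the crest stop and the flanks block it sideways, so it is fully home. I'll relieve the force and release it.

Call:
apply_moves(
  targets=[
    {"dp": [0,-0.0008,0],"yaw": 0},
    {"dp": [-0.0004,-0.0013,0],"yaw": 0},
    {"dp": [-0.0004,-0.0013,0],"yaw": 0},
    {"dp": [-0.0004,-0.0013,0],"yaw": 0},
  ],
)

```text
time_s: 9.28
tcp_pos: [0.5083, -0.1525, 0.0485]
eef_rot: [-180.0, 0.0, 6.7]
contact_force: [-3.5, 2.4, 2.7]
gripper_width: 0.0137
gripper_force: 40.0
```

Call:
apply_moves(
  targets=[
    {"dp": [0,0,0],"yaw": 0},
    {"dp": [0,0,0],"yaw": 0},
    {"dp": [0,0,0],"yaw": 0},
    {"dp": [0,0,0],"yaw": 0},
    {"dp": [0,0,0],"yaw": 0},
    {"dp": [0,0,0],"yaw": 0},
    {"dp": [0,0,0.01],"yaw": 0},
    {"dp": [0,0,0.04],"yaw": 0},
    {"dp": [0,0,0.08],"yaw": 0},
    {"dp": [0,0.04,0.12],"yaw": 0},
    {"dp": [-0.04,0.14,0.16],"yaw": 0},
    {"dp": [-0.04,0.24,0.18],"yaw": 0},
    {"dp": [-0.04,0.3,0.18],"yaw": 0},
    {"dp": [-0.04,0.4,0.18],"yaw": 0},
    {"dp": [-0.04,0.44,0.18],"yaw": 0},
    {"dp": [-0.04,0.5,0.18],"yaw": 0},
    {"dp": [-0.04,0.5,0.18],"yaw": 0},
    {"dp": [-0.04,0.5,0.18],"yaw": 0},
    {"dp": [-0.04,0.5,0.18],"yaw": 0},
  ],
  grip=-0.2,
)

```text
time_s: 10.87
tcp_pos: [0.4722, 0.2432, 0.2209]
eef_rot: [-179.9, -0.1, 6.7]
contact_force: [1.9, -1.0, 0.4]
gripper_width: 0.0526
gripper_force: 0.0
```

```bash
python3 show.py top 125 155 325 245 4 t3; python3 - <<'E'
from m import *
import numpy as np
from plant import cams
T=load("t3");S=cams.capture("side");np.savez("s3.npz",**S)
t=np.radians(6.6);ex=np.array([np.cos(t),np.sin(t)]);ey=np.array([-ex[1],ex[0]]);A=np.array([.5575,-.1497])
for c in(T,S):
    p=proj(c,[.508,-.154,.047])[0]
    try:
        m=blob(cmask(c,"red"),p,10);g=gripxy(c,m,t,.017);print(m.sum(),g.round(4),"stand xy mm",((g-A)@np.c_[ex,ey]*1000).round(1))
    except ValueError:print("no red",p)
E
```

```text
{'time_s': 10.9167, 'tcp_pos': [0.4735, 0.2492, 0.2215], 'eef_rot': [-179.8537, -0.2154, 6.8181], 'contact_force': [2.9686, 6.9322, 2.4379], 'gripper_width': 0.0524, 'gripper_force': 0.0}
38 [ 0.5092 -0.1528] stand xy mm [-48.4   2.5]
no red [282.48187882 182.57747333]
```

View pics/t3.png

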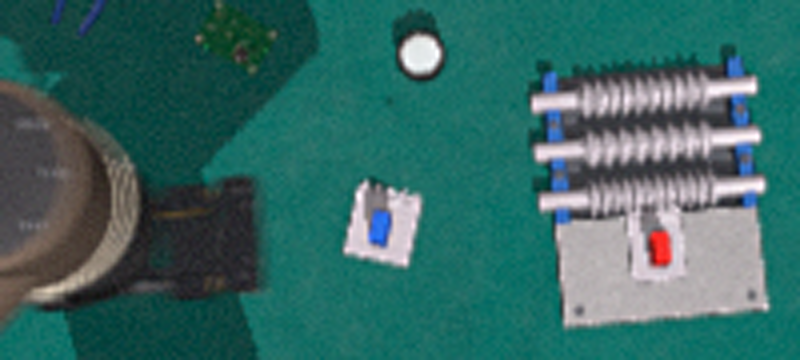

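The top view shows the red leaf flat on the deck at about (658,245), with its comb in the front screw. Its measured grip position is x = -48.4 mm; fully home is -50 and the crest stop is about -54.5. The blue leaf, loupe and PCB have not moved, and I never touched the yellow leaf.

```bash
python3 -c "
from plant import r
print(r.close_job())"
```

```text
the job is handed in; nothing more can be done
None
```

I handed the job in with the red leaf (pitch 9 mm) fully home on the front screw, flat on the deck, and the blue and yellow leaves still on the worktop; I only tested the red leaf, because the top camera image already showed a 9 mm thread.

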